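# Transfer glass plates between two carriers with the pusher slide

## Task

Move the three glass plates across into the empty carrier with the transfer slide: first push the empty carrier along its rails until it is docked against its stop next to the full carrier, then push the slider's grip slowly along its track until all plates stand fully home at the back of that carrier, without shoving the carrier off its dock again. Then slide the grip all the way back to its parked end; do not touch the glass, and leave the tweezers, the plate box and the lamp control unit where they are.

Things in the scene. Friction and masses are not known exactly. Their poses are not given: they have to be found in the camera images.
- station: Transfer station fixed to the bench: base plate 180 x 575 mm, long along its own y. Origin: centre of its underside on the bench; y is the transfer direction, z up. From -y to +y: slider carriage on two steel shafts, full white carrier (fixed), seam at y = 60 mm, empty white carrier on its sliding nest. Nothing but the two black grips stands above 102 mm
- slider (a joint): Travel of the slider along station +y, m: 0 = parked end, 0.145 = end of the track, farther than needed. Stays where left; about 2 N to move, some 1 N more with the plates. Its pusher face is at station y = -62 mm + travel. With the empty carrier docked the plates are fully home at travel 0.128; pushed farther, the plates shove that carrier along (6 N more)
- slider_grip (a point): Centre of the top of the slider's black upright grip: 50 mm wide (station x), 20 mm thick (station y), 52 mm tall, top 120 mm above the bench; at station x = 0, y = -235 mm + travel. Around its foot the carriage is 64 mm high, in front (+y) a ram 67 mm high runs to the full carrier: fingertips stay above 70 mm. At travel 0.128, 47 mm remain between grip and full carrier
- nest (a joint): Position of the nest with the empty carrier along station +y, m: 0 = docked against its stop (carriers 4 mm apart), up to 0.07 = undocked. Stays where left; about 6 N to move either way
- nest_grip (a point): Centre of the top of the nest's black upright grip at the outer (+y) end of the empty carrier: 40 mm wide (station x), 18 mm thick (station y), 42 mm tall, top 120 mm above the bench; at station x = 0, y = 184 mm + nest joint. Beyond it (+y) lie only the nest plate and rails, up to 32 mm high
- home (a point): Point in the empty carrier, moving with it: where the underside centre of a plate in the lowest slot stands when fully home against the carrier's back (station y = 116 mm when docked). Axes as the station's. The middle and top slots are 22 and 44 mm higher
- seam (a point): Point midway between the docked carriers, at the height of their tops: station x = 0, y = 60 mm, z = 102 mm. The full carrier reaches from y = -50 to 58 mm, 114 mm wide, open towards the seam and, in its middle, at the back for the pusher
- plate0: Glass plate with dark mirror coating, 100 x 100 x 3 mm, 75 g, flat in the lowest slot of the full carrier on side ribs, underside 46 mm above the bench (1 mm lower in the empty carrier). Origin: centre of its underside. It starts up to 8 mm forward of the back stops
- plate1: The same, in the middle slot, underside 68 mm above the bench
- plate2: The same, in the top slot, underside 90 mm above the bench; seen from above
- tweezers: Bystander: steel tweezers 130 mm long, lying flat, 6 mm thick, on the robot's side of the station; origin near mid-length, underside
- plate_box: Bystander: flat plate box 130 x 130 x 24 mm, black with a clear lid, beyond the station; origin centre of underside
- lamp_unit: Bystander: dark metal lamp control unit with knobs, 120 x 100 x 144 mm tall, beyond the station; origin centre of underside
Mind the look-alikes: they are no part of the job. Leave any blue or red look-alike of the plate2 alone.

How it is judged:
On the way, in this order (a step that is already met when the one before it is completed fails the run):
1. the empty carrier is docked while all three plates are still in the full carrier (value of joint nest below 0.004 m and y of each of plate0, plate1, plate2 in the frame of seam below -0.04 m), for 0.2 s.
2. all three plates stand fully home in the docked carrier (value of joint nest below 0.004 m and y of plate0 in the frame of home between -0.005 and 0.005 m and x of plate0 in the frame of home between -0.006 and 0.006 m and z of plate0 in the frame of home between -0.004 and 0.004 m and angle between each of plate0, plate1, plate2's own z axis and vertical below 0.06 rad and y of plate1 in the frame of home between -0.005 and 0.005 m and x of plate1 in the frame of home between -0.006 and 0.006 m and z of plate1 in the frame of home between 0.018 and 0.026 m and y of plate2 in the frame of home between -0.005 and 0.005 m and x of plate2 in the frame of home between -0.006 and 0.006 m and z of plate2 in the frame of home between 0.04 and 0.048 m), for 0.2 s.
At the end, for the whole second after the job is handed in: All three plates lie level in their own slots of the second carrier within 5 mm of fully home, that carrier is docked (within 4 mm of its stop), the slider is back within 6 mm of its parked end, and everything is at rest (all of step 2 and value of joint slider below 0.006 m and linear speed of each of plate0, plate1, plate2 below 0.02 m/s); the robot touches nothing.
It fails at once if the glass is touched by the gripper or the arm (contact force between any of the fingers, the arm and plate0 above 0.3 N or contact force between any of the fingers, the arm and plate1 above 0.3 N or contact force between any of the fingers, the arm and plate2 above 0.3 N).
It fails at once if a plate is driven faster than 0.3 m/s (not slowly) (linear speed of any of plate0, plate1, plate2 above 0.3 m/s).
It fails at once if a plate tips out of its slot (angle between any of plate0, plate1, plate2's own z axis and vertical above 0.25 rad).
It fails at once if the carrier is more than 8 mm off its dock while a plate is on its way or in it (value of joint nest above 0.008 m and y of any of plate0, plate1, plate2 in the frame of seam above -0.03 m).
It fails at once if the tweezers, the plate box or the lamp unit is displaced by more than 20 mm (distance of any of tweezers, plate_box, lamp_unit from where it was at the start of the episode above 0.02 m).
It also fails if it takes over 56 s, if anything falls off the work surface, if the arm or the gripper's body presses on something with over 40 N, if the wrist force passes 120 N, or if a joint passes its speed limit or range.

## Robot

A 7-joint arm with a two-finger parallel gripper is mounted at the origin on the work surface. World frame = base frame: x ahead of the robot, y to its left, z up, the work surface at z = 0. Lengths are in m, angles in rad, forces in N, time in s.
With the tool pointing down it reaches from about 0.4 to 0.9 m from the base axis. Payload 5.5 kg.
Tool frame: the origin (TCP) lies at the very end of the fingers, on their centre line; the grasp point (between the pads) lies 19 mm behind it; z points along the fingers, y is the line along which they close (so a half turn about z gives the same grasp; the last joint's range is limited). The gripper opens to 92 mm and grips with 3 to 60 N. Pads are 19 mm wide; open, the fingers measure 130 mm over their backs; the gripper's body (75 mm by 190 mm) begins 47 mm behind the grasp point.
Start: joints at [0.263, 0.501, -0.427, 1.55, 0.221, 1.138, -0.21], TCP at [0.65, 0, 0.188] pointing down, gripper open.
Joint ranges: [-2.88, 2.88], [-0.31, 2.03], [-1.54, 1.56], [0.2, 2.42], [-1.41, 4.55], [0.19, 2.02], [-2.57, 2.57]. Speed limits (rad/s): [2.57, 2.57, 3.14, 3.14, 3.14, 3.14, 3.14].

## Interface

Orientations are given as a 3x3 rotation matrix whose columns are the frame's x, y, z axes.
In Python, from workcell import bot gives the robot as it stands. The module is installed in compiled form; this text tells all that it offers.
- The arm moves only by the tool apply_moves, never from a script. Its argument "moves" is a list of rows, each a list of 6 numbers: the shift along the tool's x, y, z in mm, then the turn, a rotation vector about the tool's x, y, z in degrees. A call has 1 to 8 rows; each row is the pose to reach, as a shift and turn from the pose commanded when the call began, along the tool's axes at that moment; what a row does not reach only later rows make up. A row lasts 1/8 s, in which the tool goes at most 62.5 mm and 10.7 degrees, less where a joint would pass 70% of its speed; a pose out of reach is approached as far as the arm can. A call with a gripper value outside its range is refused whole. "hand" is the closure, from 0 (fully open) to 1 (shut), set as the call begins (left out, the last holds). The fingers move at their own pace and stop on an object; the grip force is fixed at half the most. Time passes only in rows, so rows that repeat a pose let the fingers close. It gives the time, the measured TCP pose, the force, the opening and the grip force at its end, in the units of the state.
- bot.get_state(): the state, without advancing time (a new reading comes with each control period).
- bot.capture(name): name is "scene" or "side" or "wrist"; returns (picture, depth): 384x512x3 uint8, blue, green, red; 384x512 float32, m along the optical axis (not along the pixel's ray), 0 where there is no reading.
- bot.camera_model(name): a dict with "vfov" (degrees; the focal length in pixels is half the picture's height over the tangent of half this angle, whatever the lens; pixels are square), "cx", "cy" (the principal point, pixels), "R" (3x3) and "t" (3): a world point X has camera coordinates R X + t. Camera axes: x right, y down, z forward; pixel columns grow to the right and rows downward; lengths in m; the calibration is good to about 2 mm. A picture is of the moment at which its call begins: read the wrist's pose just before it. camera_model takes no time and is no camera call; for the wrist camera it gives the pose at the moment of the call.
- bot.job_done(): hands the job in; it is judged then, once.
Trained networks look in the newest picture that a camera, given by its name, has taken for a name from the list of things; names that differ only in an ending like _2 or _b are one class to them, and where a whole thing is asked for, a point or a joint stands for the part that bears it (a point fixed in the world has none). Each returns a list of dicts, best first, with "conf" (0 to 1); they miss things now and then, are a little off and sometimes report something else, mostly with a low value. They report only what shows in the picture. A call takes as long as a camera call. They do not tell look-alikes from the thing itself.
- bot.cut_out(camera, label): "region" (384x512 bool, what is visible of it) and "extent" ([left, top, right, bottom] in pixels, round what is visible of it).
The state is a dict: "time_s": time; "q": joint angles; "joint_vel": joint speeds; "tau": joint torques, N m; "eef_pos": TCP position; "ee_rot": TCP orientation; "force": force on the tool from outside, world axes, zero at the start; "torque": the same for the moment, N m; "finger_gap": finger opening in m; "grasp_force": force on a finger pad.
Only numpy, scipy, OpenCV 4.12 (cv2) and the standard library are available. Lean on these libraries where they do the work, as an engineer would, in place of code of your own. Each camera call takes 0.05 s, during which the arm holds its last target. There are 200 camera calls.

## Working session

There is one attempt and no reset: what is moved stays moved. The work goes in short steps, Python scripts to look and compute and a tool call to move; the robot and the scene stay as the last step left them, time stands still between calls to the robot, and variables do not carry over. Pictures are saved under pics/ and viewed, at most 10 in all, crops included, and the job is handed in when it is done.

Besides the shell and the picture viewer there is one more tool, called after "Request:" as name([rows], argument=value, ...), one row to a line, values as JSON. apply_moves: Moves the arm, as the interface text tells. Its arguments: {"type":"object","properties":{"moves":{"type":"array","items":{"type":"array","items":{"type":"number"}}},"hand":{"type":"number"}},"required":["moves"]}

```bash
mkdir -p pics
cat > h.py <<'E'
import numpy as np, cv2
from workcell import bot
def cam(n):
    m=bot.camera_model(n); f=192/np.tan(np.radians(m["vfov"])/2)
    return m,f
def pts(n,d,mask,m=None):
    m,f=cam(n) if m is None else m
    v,u=np.nonzero(mask&(d>0)); z=d[v,u]
    P=np.stack([(u-m["cx"])/f*z,(v-m["cy"])/f*z,z],1)
    return (P-np.array(m["t"]))@np.array(m["R"])
E
python3 - <<'E'
from h import *
ims=[]
for n in ("scene","side"):
    im,d=bot.capture(n); ims.append(im); np.save(n,d)
    for l in ("slider_grip","nest_grip","station","plate2","tweezers","lamp_unit","plate_box"):
        for r in bot.cut_out(n,l)[:3]:
            P=pts(n,d,r["region"])
            if len(P)<5: continue
            zt=np.percentile(P[:,2],98); T=P[P[:,2]>zt-.006]
            print(n,l,round(r["conf"],2),r["extent"],"top",zt.round(3),"ctr",T.mean(0).round(3),"rect",[np.round(x,3) for x in cv2.minAreaRect(T[:,:2].astype(np.float32)*1000)])
cv2.imwrite("pics/a.png",ims[0]);cv2.imwrite("pics/b.png",ims[1])
s=bot.get_state();print(s["time_s"],s["eef_pos"],s["ee_rot"])
E
```

```text
scene slider_grip 0.31 [273.1, 164.2, 300.1, 189.0] top 0.013 ctr [0.372 0.065 0.01 ] rect [array([372.008,  63.117]), array([ 19.184, 115.802]), np.float64(6.508)]
scene nest_grip 0.84 [255.4, 185.8, 309.5, 246.4] top 0.121 ctr [0.503 0.25  0.12 ] rect [array([501.586, 249.921]), array([18.742, 40.255]), np.float64(86.051)]
scene nest_grip 0.36 [150.0, 156.6, 206.5, 217.8] top 0.15 ctr [ 0.707 -0.081  0.149] rect [array([682.37 , -52.629]), array([121.649, 171.699]), np.float64(6.968)]
scene station 0.71 [196.3, 116.7, 329.1, 269.9] top 0.119 ctr [0.522 0.08  0.17 ] rect [array([567.9  ,  20.477]), array([472.449, 191.553]), np.float64(87.619)]
scene station 0.57 [230.4, 155.5, 270.8, 194.3] top 0.1 ctr [0.495 0.037 0.097] rect [array([496.76 ,  35.559]), array([100.437, 103.225]), np.float64(89.357)]
scene station 0.27 [251.6, 184.9, 272.2, 199.3] top 0.056 ctr [0.486 0.085 0.052] rect [array([494.221,  86.116]), array([ 9.922, 72.71 ]), np.float64(89.968)]
scene plate2 0.84 [327.6, 250.2, 370.5, 290.3] top 0.01 ctr [0.443 0.43  0.006] rect [array([442.837, 428.728]), array([103.03
[... 1976 characters left out ...]
14)]
side tweezers 0.48 [162.0, 183.7, 228.1, 231.7] top 0.026 ctr [0.687 0.148 0.023] rect [array([688.714, 145.179]), array([127.578, 128.141]), np.float64(84.461)]
side lamp_unit 0.68 [220.6, 111.0, 272.0, 175.2] top 0.145 ctr [ 0.682 -0.082  0.145] rect [array([668.781, -57.807]), array([137.113, 174.531]), np.float64(14.917)]
side plate_box 0.84 [162.6, 182.4, 229.4, 232.7] top 0.026 ctr [0.687 0.148 0.023] rect [array([688.714, 145.179]), array([127.578, 128.141]), np.float64(84.461)]
0.8 [6.50017631e-01 6.05814147e-05 1.87849956e-01] [[-5.68849860e-05  9.99999995e-01  8.02444029e-05]
 [ 9.99999997e-01  5.68810610e-05  4.89149068e-05]
 [ 4.89103421e-05  8.02471852e-05 -9.99999996e-01]]
```

View pics/a.png

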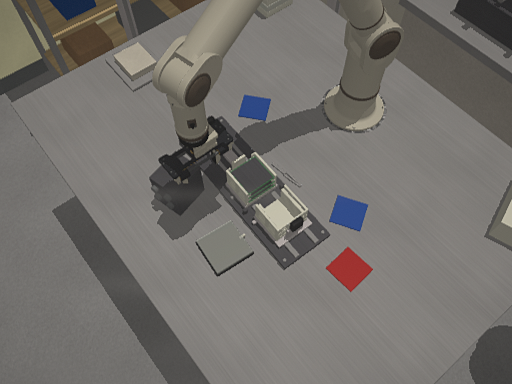

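View pics/b.png

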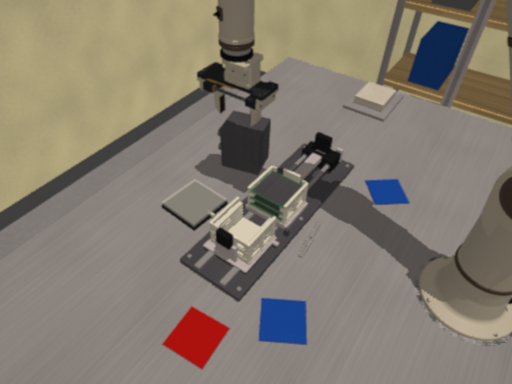

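The overview shows the nest grip (about 265,235 in the side view) and the slider grip (about 322,142). The two cameras agree on their poses, with the station y axis about 1.8° from world y. I'm moving above the nest grip.

Request:
apply_moves([
  [45,-26,0,0,0,0.5],
  [90,-52,0,0,0,1],
  [140,-81,0,0,0,1.8],
  [190,-110,0,0,0,1.8],
  [235,-136,0,0,0,1.8],
  [257,-149,0,0,0,1.8],
  [257,-149,0,0,0,1.8],
  [257,-149,0,0,0,1.8],
], hand=0)

```text
time_s: 1.8
eef_pos: [0.5019, 0.2556, 0.1878]
ee_rot: [[0.033, 0.999, 0.001], [0.999, -0.033, -0.001], [-0.001, 0.001, -1.0]]
force: [0.1, -1.4, 0.1]
finger_gap: 0.0916
grasp_force: 0.0
```

```bash
cat > look.py <<'E'
from h import *
import sys
g=sys.argv[1]
s=bot.get_state();print(s["time_s"],s["eef_pos"].round(4) if hasattr(s["eef_pos"],'round') else s["eef_pos"],s["force"])
R=np.array(s["ee_rot"]);p=np.array(s["eef_pos"])
for n in sys.argv[2:]:
    M=cam(n); im,d=bot.capture(n); cv2.imwrite(f"pics/{g}_{n}_{s['time_s']:.2f}.png",im)
    for r in bot.cut_out(n,g)[:2]:
        P=pts(n,d,r["region"],M)
        if len(P)<5: continue
        T=P[(abs(P[:,2]-.12)<.005)]
        if len(T)<5: continue
        c,w,a=cv2.minAreaRect(T[:,:2].astype(np.float32)*1000)
        print(n,round(r["conf"],2),np.round(c,1),np.round(w,1),round(a,1),"z",np.median(T[:,2]).round(4),"in tool mm",((np.r_[np.array(c)/1000,.12]-p)@R*1000).round(1))
E
python3 look.py nest_grip wrist side scene; ls pics
```

```text
1.8 [0.5019 0.2556 0.1878] [ 0.06244859 -1.37056936  0.07882047]
wrist 0.96 [504.3 250.6] [17.5 40. ] 87.1 z 0.1197 in tool mm [-4.9  2.5 67.8]
side 0.77 [501.6 250.8] [19.4 38.7] 88.8 z 0.1188 in tool mm [-4.8 -0.1 67.8]
scene 0.89 [502.1 250. ] [17.6 38.9] 89.8 z 0.1208 in tool mm [-5.6  0.3 67.8]
a.png
b.png
nest_grip_scene_1.80.png
nest_grip_side_1.80.png
nest_grip_wrist_1.80.png
```

Request:
apply_moves([
  [0,1,30,0,0,0],
  [0,1,60,0,0,0],
  [0,1,85,0,0,0],
  [0,1,98,0,0,0],
  [0,1,98,0,0,0],
])

```text
time_s: 2.72
eef_pos: [0.5015, 0.2566, 0.0891]
ee_rot: [[0.032, 0.999, -0.002], [0.999, -0.032, -0.001], [-0.001, -0.002, -1.0]]
force: [-0.1, 0.2, 0.5]
finger_gap: 0.092
grasp_force: 0.0
```

Request:
apply_moves([
  [0,0,0,0,0,0],
  [0,0,0,0,0,0],
  [0,0,0,0,0,0],
  [0,0,0,0,0,0],
  [0,0,0,0,0,0],
  [0,0,0,0,0,0],
], hand=1)

```text
time_s: 3.48
eef_pos: [0.502, 0.257, 0.0898]
ee_rot: [[0.031, 1.0, 0.0], [1.0, -0.031, 0.0], [0.0, 0.0, -1.0]]
force: [0.3, 0.3, -0.5]
finger_gap: 0.0358
grasp_force: 0.0
```

Request:
apply_moves([
  [0,0,0,0,0,0],
  [0,0,0,0,0,0],
])

```text
time_s: 3.72
eef_pos: [0.5019, 0.257, 0.0898]
ee_rot: [[0.031, 1.0, -0.0], [1.0, -0.031, -0.0], [-0.0, -0.0, -1.0]]
force: [0.0, -0.4, -1.0]
finger_gap: 0.0162
grasp_force: 0.0
```

```bash
python3 look.py nest_grip wrist side; ls pics
```

```text
3.725 [0.5019 0.257  0.0898] [ 0.00680615 -0.39380502 -1.01464707]
wrist 0.57 [502.4 253.2] [12.4 16.7] 88.6 z 0.1198 in tool mm [ -3.7   0.6 -30.2]
side 0.59 [496.2 252.3] [28.5 18. ] 4.2 z 0.1181 in tool mm [ -4.8  -5.6 -30.2]
side 0.53 [496.8  24.5] [471.6  48. ] 87.7 z 0.1185 in tool mm [-232.5    2.2  -30.2]
a.png
b.png
nest_grip_scene_1.80.png
nest_grip_side_1.80.png
nest_grip_side_3.73.png
nest_grip_wrist_1.80.png
nest_grip_wrist_3.73.png
```

```bash
python3 -c "
import cv2,numpy as np
a=cv2.imread('pics/nest_grip_wrist_3.73.png');b=cv2.imread('pics/nest_grip_side_3.73.png')[150:300,150:320]
b=cv2.resize(b,None,fx=384/150,fy=384/150)
cv2.imwrite('pics/c.png',cv2.resize(np.hstack([a,b[:,:288]]),(800,384)))"
```

```text
(no output)
```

View pics/c.png

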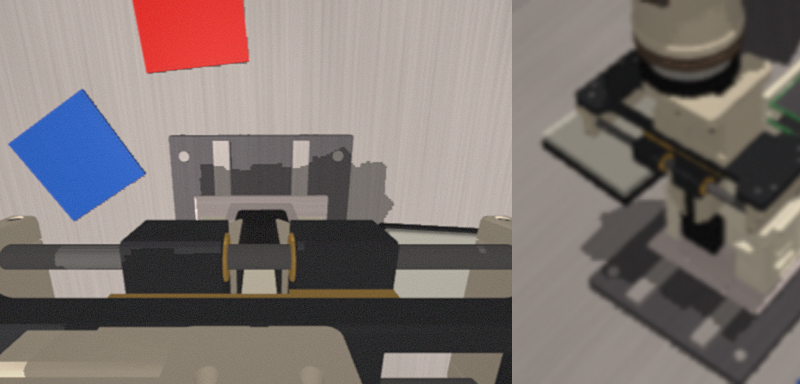

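The picture shows both fingers beside the black grip (about 260,230), but the reported gap keeps falling. I'll measure the true finger gap from the wrist depth.

Request:
apply_moves([
  [0,0,0,0,0,0],
  [0,0,0,0,0,0],
  [0,0,0,0,0,0],
])

```text
time_s: 4.3
eef_pos: [0.502, 0.257, 0.0898]
ee_rot: [[0.031, 1.0, 0.0], [1.0, -0.031, 0.0], [0.0, 0.0, -1.0]]
force: [0.0, 0.7, -0.2]
finger_gap: 0.0003
grasp_force: 0.0
```

Run:
```python
from h import *
s=bot.get_state();R=np.array(s["ee_rot"]);p=np.array(s["eef_pos"])
print(s["finger_gap"],s["grasp_force"],s["time_s"])
M=cam("wrist");im,d=bot.capture("wrist")
P=(pts("wrist",d+1e-9,np.ones_like(d,bool),M)-p)@R*1000
P=P.reshape(384,512,3)
for v in (215,225,235,250,262,275,288):
    print(v,[(u,*P[v,u].round(0).astype(int),im[v,u].tolist()) for u in range(214,312,8)])
a=cv2.resize(im[180:310,180:340],None,fx=4,fy=4);cv2.imwrite("pics/d.png",a)
```

```text
0.00026470104663878376 0.0 4.3
215 [(214, np.int64(-19), np.int64(-43), np.int64(56), [141, 146, 156]), (222, np.int64(-20), np.int64(-35), np.int64(58), [141, 145, 157]), (230, np.int64(-8), np.int64(-24), np.int64(21), [118, 120, 133]), (238, np.int64(1), np.int64(-15), np.int64(-5), [33, 28, 37]), (246, np.int64(2), np.int64(-9), np.int64(-7), [35, 38, 30]), (254, np.int64(3), np.int64(-3), np.int64(-8), [37, 39, 34]), (262, np.int64(2), np.int64(3), np.int64(-7), [37, 34, 31]), (270, np.int64(2), np.int64(9), np.int64(-7), [25, 21, 18]), (278, np.int64(1), np.int64(15), np.int64(-5), [25, 21, 25]), (286, np.int64(1), np.int64(21), np.int64(-4), [51, 50, 56]), (294, np.int64(-7), np.int64(30), np.int64(20), [119, 124, 132]), (302, np.int64(-20), np.int64(43), np.int64(57), [133, 139, 150]), (310, np.int64(-20), np.int64(51), np.int64(57), [134, 140, 150])]
225 [(214, np.int64(36), np.int64(-14), np.int64(-115), [40, 39, 39]), (222, np.int64(36), np.int64(-11), np.int64(-115), [47, 43, 42]), (230, np.int64(36), np.int64(-9), np.int64(-115), [34, 36, 36]), (238, np.int64(36), np.int
[... 4147 characters left out ...]
.int64(22), np.int64(-8), np.int64(-128), [34, 35, 37]), (238, np.int64(22), np.int64(-5), np.int64(-129), [42, 47, 39]), (246, np.int64(21), np.int64(-3), np.int64(-128), [40, 41, 40]), (254, np.int64(-7), np.int64(-2), np.int64(-85), [57, 64, 66]), (262, np.int64(-7), np.int64(2), np.int64(-86), [37, 43, 50]), (270, np.int64(21), np.int64(4), np.int64(-128), [45, 52, 55]), (278, np.int64(22), np.int64(6), np.int64(-129), [45, 46, 52]), (286, np.int64(22), np.int64(8), np.int64(-129), [41, 48, 50]), (294, np.int64(22), np.int64(11), np.int64(-129), [43, 44, 49]), (302, np.int64(22), np.int64(13), np.int64(-129), [34, 43, 43]), (310, np.int64(22), np.int64(15), np.int64(-129), [41, 48, 49])]
```

View pics/d.png

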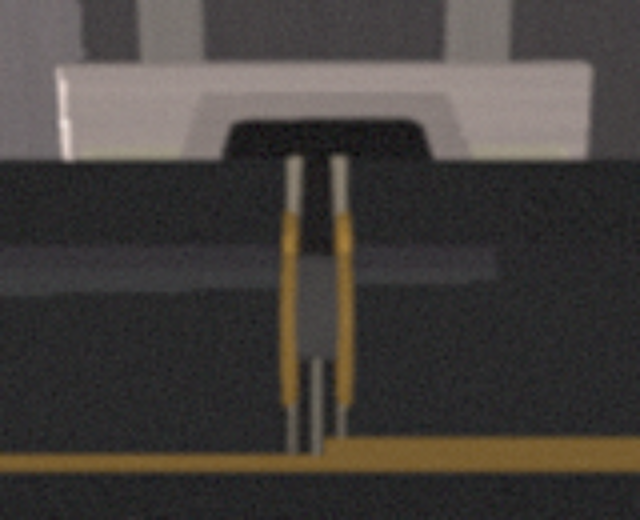

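Run:
```python
from h import *
s=bot.get_state();R=np.array(s["ee_rot"]);p=np.array(s["eef_pos"])
for n in ("side","scene"):
    im,d=bot.capture(n)
    P=(pts(n,d+1e-9,np.ones_like(d,bool))-p)@R*1000
    P=P.reshape(384,512,3)
    m=(abs(P[...,0])<25)&(abs(P[...,1])<40)&(P[...,2]>-120)&(P[...,2]<15)
    Q=P[m];C=im[m]
    for z in range(-120,15,8):
        k=(Q[:,2]>=z)&(Q[:,2]<z+8)
        if k.sum()>2: print(n,z,k.sum(),"x",np.percentile(Q[k,0],[5,95]).round(),"y",np.percentile(Q[k,1],[5,95]).round(),np.median(C[k],0))
a=cv2.imread("pics/nest_grip_wrist_1.80.png")
_,__=0,0
b,_=bot.capture("side");b=cv2.resize(b[170:290,170:290],(384,384),interpolation=cv2.INTER_CUBIC)
cv2.imwrite("pics/e.png",cv2.resize(np.hstack([a,b]),(800,343)))
```

```text
side -120 6 x [13. 20.] y [-33. -31.] [28.  36.  42.5]
side -112 10 x [ 7. 15.] y [-33. -31.] [69.5 82.5 90. ]
side -104 3 x [ 5. 10.] y [-33. -32.] [ 90. 106. 114.]
side -88 4 x [ 8. 12.] y [-20. -16.] [76. 88. 96.]
side -80 12 x [-2. 13.] y [-21. -14.] [ 87.  100.5 107.5]
side -72 33 x [ 2. 12.] y [-20.  13.] [ 87. 100. 109.]
side -64 42 x [-4. 12.] y [-19.  15.] [ 90.5 105.  112.5]
side -56 32 x [-5. 12.] y [-18.  11.] [ 88.  102.  109.5]
side -48 15 x [ 9. 12.] y [-10.   9.] [76. 88. 95.]
side -32 60 x [-13.   3.] y [-20.   4.] [17. 18. 19.]
side -24 35 x [-8.  3.] y [-20.  15.] [15. 15. 15.]
side -16 65 x [-24.   3.] y [-34.  11.] [16. 16. 17.]
side -8 58 x [-21.   3.] y [-36.  15.] [21.  21.5 23. ]
side 0 56 x [-22.   3.] y [-25.  16.] [47.  49.5 52.5]
side 8 30 x [-22.   2.] y [-29.   8.] [102.5 106.  115. ]
scene -120 11 x [-20.  12.] y [10. 28.] [29. 30. 29.]
scene -112 9 x [-18.  -1.] y [25. 28.] [61. 64. 64.]
scene -56 3 x [ 9. 10.] y [ 6. 12.] [62. 70. 71.]
scene -32 6 x [-11.  -1.] y [ 7. 17.] [35.  35.5 35.5]
scene -24 8 x [-9.  2.] y [ 1. 17.] [36.  37.5 36.5]
scene -16 11 x [-1.  2.] y [-7. 17.] [31. 32. 33.]
scene -8 11 x [-4.  3.] y [-13.  18.] [29. 28. 29.]
scene 0 11 x [-8.  2.] y [-8. 24.] [29. 29. 31.]
scene 8 10 x [-10.   0.] y [-8. 29.] [85.  89.  91.5]
```

View pics/e.png

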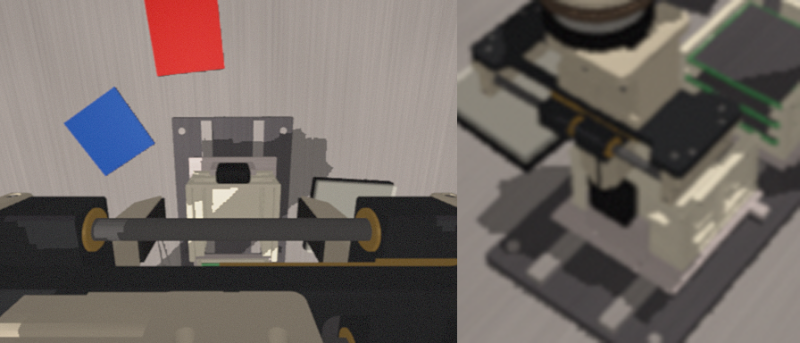

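The fingers shut freely above the grip. All views show the fingertips ending about 44 mm higher than the reported TCP, with the gripper body shifted by the same amount. I'll reopen, go lower in steps and check by camera.

Request:
apply_moves([
  [0,0,0,0,0,0],
  [0,0,0,0,0,0],
  [0,0,0,0,0,0],
  [0,0,0,0,0,0],
  [0,0,0,0,0,0],
  [0,0,0,0,0,0],
  [0,0,0,0,0,0],
  [0,0,0,0,0,0],
], hand=0)

```text
time_s: 5.5
eef_pos: [0.502, 0.257, 0.0898]
ee_rot: [[0.031, 1.0, 0.0], [1.0, -0.031, 0.0], [0.0, 0.0, -1.0]]
force: [0.6, -1.4, 0.1]
finger_gap: 0.0758
grasp_force: 0.0
```

Request:
apply_moves([
  [0,0,0,0,0,0],
  [0,0,10,0,0,0],
  [0,0,20,0,0,0],
  [0,0,30,0,0,0],
  [0,0,30,0,0,0],
])

```text
time_s: 6.12
eef_pos: [0.501, 0.2565, 0.0584]
ee_rot: [[0.031, 1.0, -0.002], [1.0, -0.031, -0.001], [-0.001, -0.002, -1.0]]
force: [0.2, -0.9, 1.2]
finger_gap: 0.0916
grasp_force: 0.0
```

```bash
cat > tip.py <<'E'
from h import *
s=bot.get_state();R=np.array(s["ee_rot"]);p=np.array(s["eef_pos"]);print(p.round(4),s["time_s"],s["finger_gap"])
im,d=bot.capture("side")
P=(pts("side",d+1e-9,np.ones_like(d,bool))-p)@R*1000
P=P.reshape(384,512,3)
m=(abs(P[...,0])<22)&(abs(P[...,1])>40)&(abs(P[...,1])<75)&(P[...,2]>-130)&(P[...,2]<20)
Q=P[m];C=im[m]
for z in range(-130,20,8):
    k=(Q[:,2]>=z)&(Q[:,2]<z+8)
    if k.sum()>2: print(z,k.sum(),"x",np.percentile(Q[k,0],[5,95]).round(),"y",np.percentile(Q[k,1],[5,95]).round(),np.median(C[k],0))
E
python3 tip.py
```

```text
[0.501  0.2565 0.0584] 6.125 0.09163628805838175
-130 88 x [-12.  22.] y [46. 69.] [25. 24. 24.]
-122 12 x [-5. 20.] y [46. 48.] [34.  39.5 43.5]
-114 5 x [ 9. 15.] y [46. 47.] [57. 63. 67.]
-106 8 x [ 4. 11.] y [46. 48.] [80.  92.  98.5]
-98 8 x [-3.  7.] y [46. 48.] [ 80.  94. 103.]
-90 15 x [-7. 11.] y [44. 56.] [60. 73. 77.]
-82 18 x [-5. 11.] y [44. 60.] [ 82.5  95.5 103. ]
-74 26 x [ 0. 12.] y [-59.  62.] [73.5 85.  91. ]
-66 34 x [-1. 12.] y [-61.  57.] [ 87. 101. 108.]
-58 46 x [-6. 11.] y [-62.  57.] [ 83.5  97.  104. ]
-50 30 x [-6. 11.] y [-55.  54.] [66.  75.5 80. ]
-42 11 x [-20.  10.] y [43. 50.] [64. 70. 75.]
-34 9 x [-21. -20.] y [-55.  54.] [103. 116. 122.]
-26 8 x [-22. -20.] y [-55.  55.] [107.  121.5 128. ]
-18 17 x [-22. -19.] y [-53.  56.] [107. 121. 128.]
-10 19 x [-22. -20.] y [-54.  52.] [109. 122. 129.]
-2 11 x [-22. -20.] y [-50.  57.] [111. 125. 132.]
6 17 x [-22. -20.] y [-54.  55.] [110. 125. 132.]
14 14 x [-21. -19.] y [-53.  57.] [110. 124. 131.]
```

The tip offset is confirmed at about 43 mm. Next I go down 14 mm and close.

Request:
apply_moves([
  [0,0,7,0,0,0],
  [0,0,14,0,0,0],
  [0,0,14,0,0,0],
])

```text
time_s: 6.55
eef_pos: [0.5014, 0.2567, 0.0451]
ee_rot: [[0.031, 1.0, -0.001], [1.0, -0.031, -0.001], [-0.001, -0.001, -1.0]]
force: [-0.3, -0.2, -1.0]
finger_gap: 0.0917
grasp_force: 0.0
```

Request:
apply_moves([
  [0,0,0,0,0,0],
  [0,0,0,0,0,0],
  [0,0,0,0,0,0],
  [0,0,0,0,0,0],
  [0,0,0,0,0,0],
  [0,0,0,0,0,0],
  [0,0,0,0,0,0],
  [0,0,0,0,0,0],
], hand=1)

```text
time_s: 7.55
eef_pos: [0.5042, 0.257, 0.046]
ee_rot: [[0.032, 0.999, 0.003], [0.999, -0.032, 0.001], [0.001, 0.003, -1.0]]
force: [4.7, 1.1, -3.6]
finger_gap: 0.0398
grasp_force: 30.0
```

Request:
apply_moves([
  [-4,2,0,0,0,0],
  [-9,2,0,0,0,0],
  [-14,2,0,0,0,0],
  [-19,2,0,0,0,0],
  [-24,2,0,0,0,0],
  [-28,2,0,0,0,0],
  [-28,2,0,0,0,0],
])

```text
time_s: 8.43
eef_pos: [0.5033, 0.2311, 0.0461]
ee_rot: [[0.03, 1.0, 0.001], [1.0, -0.03, 0.003], [0.003, 0.001, -1.0]]
force: [1.1, 5.4, -2.5]
finger_gap: 0.0396
grasp_force: 30.0
```

Request:
apply_moves([
  [-3,0,0,0,0,0],
  [-6,0,0,0,0,0],
  [-6,0,0,0,0,0],
])

```text
time_s: 8.8
eef_pos: [0.5032, 0.2248, 0.0461]
ee_rot: [[0.031, 1.0, 0.001], [1.0, -0.031, 0.003], [0.003, 0.001, -1.0]]
force: [0.2, 5.0, -1.6]
finger_gap: 0.0399
grasp_force: 30.0
```

Request:
apply_moves([
  [-3,0,0,0,0,0],
  [-6,0,0,0,0,0],
  [-6,0,0,0,0,0],
])

```text
time_s: 9.18
eef_pos: [0.5031, 0.2199, 0.0461]
ee_rot: [[0.03, 1.0, 0.002], [1.0, -0.03, 0.004], [0.004, 0.001, -1.0]]
force: [1.5, 7.1, -5.6]
finger_gap: 0.04
grasp_force: 30.0
```

Request:
apply_moves([
  [-3,0,0,0,0,0],
  [-5,0,0,0,0,0],
  [-5,0,0,0,0,0],
])

```text
time_s: 9.55
eef_pos: [0.5031, 0.22, 0.0462]
ee_rot: [[0.027, 1.0, 0.003], [1.0, -0.027, 0.01], [0.011, 0.003, -1.0]]
force: [2.9, 18.3, -10.9]
finger_gap: 0.0397
grasp_force: 30.0
```

Docked: the force rose to 18 N with no further motion. I'll relax, open and retreat.

Request:
apply_moves([
  [4,0,0,0,0,0],
  [4,0,0,0,0,0],
])

```text
time_s: 9.8
eef_pos: [0.5031, 0.2197, 0.0461]
ee_rot: [[0.028, 1.0, 0.002], [1.0, -0.028, 0.005], [0.005, 0.002, -1.0]]
force: [0.7, 7.8, -4.0]
finger_gap: 0.0397
grasp_force: 30.0
```

Request:
apply_moves([
  [0,0,0,0,0,0],
  [0,0,0,0,0,0],
  [0,0,0,0,0,0],
  [0,0,0,0,0,0],
  [0,0,-20,0,0,0],
  [0,0,-50,0,0,0],
  [0,0,-90,0,0,0],
  [0,0,-90,0,0,0],
], hand=0)

```text
time_s: 10.8
eef_pos: [0.5052, 0.2171, 0.1391]
ee_rot: [[0.032, 0.999, 0.006], [0.999, -0.032, 0.002], [0.002, 0.006, -1.0]]
force: [-0.0, 0.3, -0.0]
finger_gap: 0.0917
grasp_force: 0.0
```

```bash
python3 look.py nest_grip side scene; python3 look.py slider_grip side scene
```

```text
10.8 [0.5052 0.2171 0.1391] [-0.00105876  0.33809729 -0.01545118]
side 0.96 [500.7 214.4] [18.3 39.2] 88.4 z 0.1187 in tool mm [-2.9 -4.6 19.1]
scene 0.61 [502.2 214.5] [19.  40.5] 88.0 z 0.1201 in tool mm [-2.7 -3.  19.1]
scene 0.52 [497.2   5.7] [436.6  48.9] 87.5 z 0.1201 in tool mm [-211.6   -1.5   18.7]
11.0 [0.5019 0.2153 0.1348] [ 0.31048225  1.18333824 -0.01413023]
side 0.73 [ 487.4 -200.8] [22.  47.4] 83.9 z 0.1184 in tool mm [-416.3   -1.3   15.2]
scene 0.59 [ 488.7 -203.2] [23.  48.6] 88.3 z 0.1203 in tool mm [-4.187e+02  1.000e-01  1.520e+01]
```

Request:
apply_moves([
  [-40,0,0,0,0,0],
  [-100,0,0,0,0,0],
  [-160,0,0,0,0,0],
  [-220,0,0,0,0,0],
  [-280,0,0,0,0,0],
  [-340,0,0,0,0,0],
  [-395,0,0,0,0,0],
  [-418,0,0,0,0,0],
])

```text
time_s: 12.2
eef_pos: [0.4884, -0.2061, 0.1352]
ee_rot: [[0.037, 0.999, -0.001], [0.999, -0.037, -0.001], [-0.001, -0.001, -1.0]]
force: [-0.2, -0.1, 0.0]
finger_gap: 0.0919
grasp_force: 0.0
```

Request:
apply_moves([
  [0,0,0,0,0,0],
  [0,0,0,0,0,0],
])

```text
time_s: 12.45
eef_pos: [0.4896, -0.2001, 0.1355]
ee_rot: [[0.03, 1.0, -0.001], [1.0, -0.03, 0.001], [0.001, -0.001, -1.0]]
force: [-0.5, 0.8, -0.0]
finger_gap: 0.0918
grasp_force: 0.0
```

```bash
python3 look.py slider_grip wrist side
```

```text
12.45 [ 0.4896 -0.2001  0.1355] [-0.46596928  0.78046608 -0.04619042]
wrist 0.64 [ 491.3 -202.1] [19. 50.] 87.8 z 0.1198 in tool mm [-2.   1.7 15.5]
side 0.94 [ 486.4 -199.9] [44.7 18.2] 1.0 z 0.1183 in tool mm [ 0.1 -3.3 15.5]
```

Request:
apply_moves([
  [-2,0,30,0,0,0],
  [-2,0,60,0,0,0],
  [-2,0,80,0,0,0],
  [-2,0,90,0,0,0],
  [-2,0,90,0,0,0],
])

```text
time_s: 13.28
eef_pos: [0.4893, -0.2032, 0.0455]
ee_rot: [[0.031, 1.0, -0.001], [1.0, -0.031, 0.001], [0.001, -0.001, -1.0]]
force: [0.4, 0.9, 0.3]
finger_gap: 0.0916
grasp_force: 0.0
```

Request:
apply_moves([
  [0,0,0,0,0,0],
  [0,0,0,0,0,0],
  [0,0,0,0,0,0],
  [0,0,0,0,0,0],
  [0,0,0,0,0,0],
  [0,0,0,0,0,0],
  [0,0,0,0,0,0],
], hand=1)

```text
time_s: 14.15
eef_pos: [0.491, -0.204, 0.0461]
ee_rot: [[0.031, 1.0, 0.002], [1.0, -0.031, -0.0], [-0.0, 0.002, -1.0]]
force: [5.1, -1.8, -3.0]
finger_gap: 0.0498
grasp_force: 30.0
```

Gripped at 49.8 mm. I'll touch the parked stop to get the zero of travel.

Request:
apply_moves([
  [-2,2,0,0,0,0],
  [-4,2,0,0,0,0],
  [-4,2,0,0,0,0],
])

```text
time_s: 14.52
eef_pos: [0.4907, -0.2071, 0.0461]
ee_rot: [[0.031, 1.0, -0.001], [1.0, -0.031, 0.001], [0.001, -0.001, -1.0]]
force: [-2.0, 2.5, 4.1]
finger_gap: 0.05
grasp_force: 30.0
```

Request:
apply_moves([
  [-2,-1,0,0,0,0],
  [-4,-1,0,0,0,0],
  [-4,-1,0,0,0,0],
])

```text
time_s: 14.9
eef_pos: [0.4907, -0.207, 0.046]
ee_rot: [[0.029, 1.0, -0.0], [1.0, -0.029, 0.005], [0.005, -0.001, -1.0]]
force: [0.8, 12.0, 5.9]
finger_gap: 0.0496
grasp_force: 30.0
```

Zero is at y = -0.207. I'm pushing forward at about 40 mm/s.

Request:
apply_moves([
  [4,0,0,0,0,0],
  [8,0,0,0,0,0],
  [13,0,0,0,0,0],
  [18,0,0,0,0,0],
  [23,0,0,0,0,0],
  [28,0,0,0,0,0],
  [33,0,0,0,0,0],
  [38,0,0,0,0,0],
])

```text
time_s: 15.9
eef_pos: [0.4917, -0.1739, 0.046]
ee_rot: [[0.032, 1.0, 0.001], [1.0, -0.032, -0.0], [-0.0, 0.001, -1.0]]
force: [2.9, -3.5, 4.1]
finger_gap: 0.05
grasp_force: 30.0
```

Request:
apply_moves([
  [5,0,0,0,0,0],
  [10,0,0,0,0,0],
  [15,0,0,0,0,0],
  [20,0,0,0,0,0],
  [25,0,0,0,0,0],
  [30,0,0,0,0,0],
  [35,0,0,0,0,0],
  [40,0,0,0,0,0],
])

```text
time_s: 16.9
eef_pos: [0.4929, -0.1339, 0.046]
ee_rot: [[0.032, 1.0, 0.0], [1.0, -0.032, -0.0], [-0.0, 0.0, -1.0]]
force: [2.8, -4.0, 4.5]
finger_gap: 0.0499
grasp_force: 30.0
```

Request:
apply_moves([
  [5,0,0,0,0,0],
  [10,0,0,0,0,0],
  [15,0,0,0,0,0],
  [20,0,0,0,0,0],
  [25,0,0,0,0,0],
  [30,0,0,0,0,0],
  [34,0,0,0,0,0],
  [34,0,0,0,0,0],
])

```text
time_s: 17.9
eef_pos: [0.4939, -0.0988, 0.046]
ee_rot: [[0.031, 1.0, 0.0], [1.0, -0.031, 0.001], [0.001, 0.0, -1.0]]
force: [2.2, -1.2, 6.3]
finger_gap: 0.0498
grasp_force: 30.0
```

Request:
apply_moves([
  [4,0,0,0,0,0],
  [8,0,0,0,0,0],
  [12,0,0,0,0,0],
  [15,0,0,0,0,0],
  [15,0,0,0,0,0],
])

```text
time_s: 18.52
eef_pos: [0.4943, -0.0842, 0.046]
ee_rot: [[0.031, 1.0, 0.0], [1.0, -0.031, 0.0], [0.0, 0.0, -1.0]]
force: [2.8, -1.8, 6.0]
finger_gap: 0.0499
grasp_force: 30.0
```

Request:
apply_moves([
  [1,0,0,0,0,0],
  [2,0,0,0,0,0],
  [2,0,0,0,0,0],
])

```text
time_s: 18.9
eef_pos: [0.4943, -0.0827, 0.046]
ee_rot: [[0.031, 1.0, 0.0], [1.0, -0.031, -0.0], [-0.0, 0.0, -1.0]]
force: [1.0, -2.8, 6.8]
finger_gap: 0.0498
grasp_force: 30.0
```

```bash
python3 look.py nest_grip side scene
python3 - <<'E'
from h import *
# glass front edge vs seam, via plate2 cut-out
for n in ("side","scene"):
    im,d=bot.capture(n); cv2.imwrite(f"pics/h_{n}.png",im)
    for r in bot.cut_out(n,"plate2"):
        P=pts(n,d,r["region"]);P=P[abs(P[:,2]-.092)<.006]
        if len(P)>20: print(n,r["conf"],[np.round(x,1) for x in cv2.minAreaRect(P[:,:2].astype(np.float32)*1000)])
E
```

```text
18.9 [ 0.4943 -0.0827  0.046 ] [ 1.01241179 -2.78996321  6.8261511 ]
side 0.81 [500.9 214.7] [18.4 38.4] 86.4 z 0.1189 in tool mm [297.5  -2.7 -74. ]
scene 0.56 [500.1 212.7] [17.7 39.3] 88.5 z 0.12 in tool mm [295.4  -3.5 -74. ]
side 0.85 [array([500.7, 140.2]), array([ 99.7, 100.1]), np.float64(89.7)]
scene 0.75 [array([494.9, 140. ]), array([102.5, 103.5]), np.float64(85.8)]
```

Request:
apply_moves([
  [1,0,0,0,0,0],
  [2,0,0,0,0,0],
  [2,0,0,0,0,0],
])

```text
time_s: 19.68
eef_pos: [0.4944, -0.0807, 0.046]
ee_rot: [[0.031, 1.0, 0.0], [1.0, -0.031, -0.0], [-0.0, 0.0, -1.0]]
force: [2.3, -2.4, 5.1]
finger_gap: 0.0497
grasp_force: 30.0
```

Request:
apply_moves([
  [1,0,0,0,0,0],
  [1.5,0,0,0,0,0],
  [1.5,0,0,0,0,0],
])

```text
time_s: 20.05
eef_pos: [0.4944, -0.0793, 0.046]
ee_rot: [[0.031, 1.0, 0.0], [1.0, -0.031, -0.0], [-0.0, 0.0, -1.0]]
force: [2.4, -3.2, 5.5]
finger_gap: 0.0497
grasp_force: 30.0
```

```bash
cat > pl.py <<'E'
from h import *
for n in ("side","scene"):
    im,d=bot.capture(n)
    for g,z in (("plate2",.092),("nest_grip",.12)):
      for r in bot.cut_out(n,g):
        P=pts(n,d,r["region"]);P=P[abs(P[:,2]-z)<.006]
        if len(P)>20: print(n,g,round(r["conf"],2),[np.round(x,1) for x in cv2.minAreaRect(P[:,:2].astype(np.float32)*1000)])
    if n=="side": cv2.imwrite("pics/f.png",cv2.resize(im[120:300,170:370],(800,720))[:600])
E
python3 pl.py
```

```text
side plate2 0.72 [array([501.7, 141.6]), array([94.8, 99.7]), np.float64(87.7)]
side nest_grip 0.73 [array([500.3, 213.9]), array([18.8, 38. ]), np.float64(89.0)]
scene plate2 0.84 [array([495.2, 141.6]), array([100.1, 103.6]), np.float64(89.3)]
scene nest_grip 0.72 [array([500.3, 213.4]), array([40.5, 18.3]), np.float64(2.4)]
```

View pics/f.png

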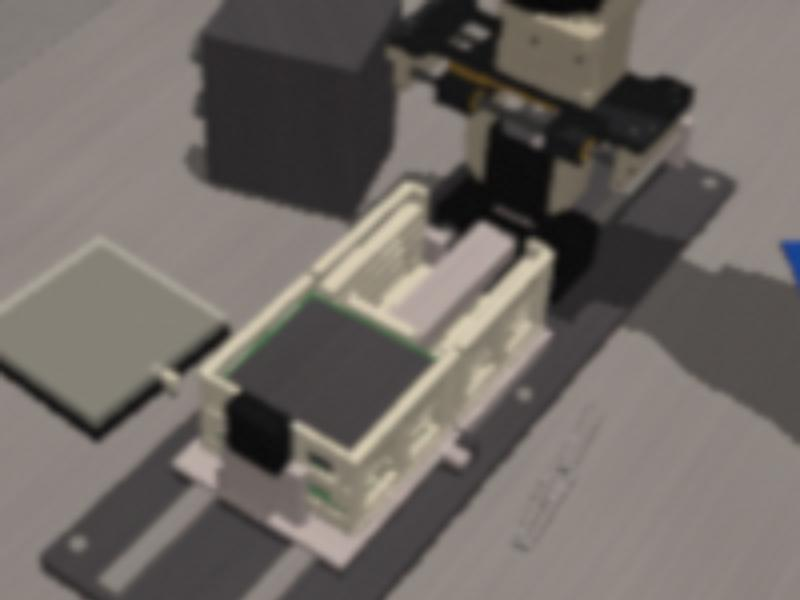

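The picture shows the plates inside the docked carrier (glass about 330,370, close to the back wall). No force rise yet, so I'll creep on slightly.

Request:
apply_moves([
  [0.5,0,0,0,0,0],
  [1,0,0,0,0,0],
  [1,0,0,0,0,0],
  [1,0,0,0,0,0],
])

```text
time_s: 20.85
eef_pos: [0.4944, -0.0792, 0.046]
ee_rot: [[0.032, 0.999, 0.0], [0.999, -0.032, -0.001], [-0.001, 0.0, -1.0]]
force: [2.4, -5.2, 6.5]
finger_gap: 0.0499
grasp_force: 30.0
```

Run:
```python
from h import *
for i in range(3):
    bot.capture("side");s=bot.get_state();print(np.round(s["force"],1),np.round(s["eef_pos"],4))
```

```text
[ 2.7 -5.9  5.8] [ 0.4944 -0.0792  0.046 ]
[ 2.1 -5.8  5.4] [ 0.4945 -0.0792  0.0461]
[ 2.6 -4.5  5.5] [ 0.4944 -0.0792  0.046 ]
```

It's firm: motion stopped at travel 0.128 and the force rose. Plates are home, so I'm sliding back.

Request:
apply_moves([
  [-2,0,0,0,0,0],
  [-5,0,0,0,0,0],
  [-11,0,0,0,0,0],
  [-18,0,0,0,0,0],
  [-26,0,0,0,0,0],
  [-34,0,0,0,0,0],
  [-42,0,0,0,0,0],
  [-50,0,0,0,0,0],
])

```text
time_s: 22.0
eef_pos: [0.4931, -0.1261, 0.046]
ee_rot: [[0.03, 1.0, 0.0], [1.0, -0.03, 0.002], [0.002, 0.0, -1.0]]
force: [2.8, 2.1, 7.4]
finger_gap: 0.0501
grasp_force: 30.0
```

Request:
apply_moves([
  [-9,0,0,0,0,0],
  [-18,0,0,0,0,0],
  [-27,0,0,0,0,0],
  [-36,0,0,0,0,0],
  [-45,0,0,0,0,0],
  [-54,0,0,0,0,0],
  [-63,0,0,0,0,0],
  [-70,0,0,0,0,0],
])

```text
time_s: 23.0
eef_pos: [0.4911, -0.1962, 0.046]
ee_rot: [[0.03, 1.0, 0.0], [1.0, -0.03, 0.002], [0.002, 0.0, -1.0]]
force: [0.6, 2.4, 8.1]
finger_gap: 0.0497
grasp_force: 30.0
```

Request:
apply_moves([
  [-4,0,0,0,0,0],
  [-8,0,0,0,0,0],
  [-11,0,0,0,0,0],
  [-11,0,0,0,0,0],
])

```text
time_s: 23.5
eef_pos: [0.4907, -0.2071, 0.046]
ee_rot: [[0.03, 1.0, 0.0], [1.0, -0.03, 0.002], [0.002, 0.0, -1.0]]
force: [2.4, 1.0, 6.7]
finger_gap: 0.0497
grasp_force: 30.0
```

Parked at -0.207, so I'll release and retreat.

Request:
apply_moves([
  [0,0,0,0,0,0],
  [0,0,0,0,0,0],
  [0,0,0,0,0,0],
  [0,0,0,0,0,0],
  [0,0,-20,0,0,0],
  [0,0,-50,0,0,0],
  [0,0,-100,0,0,0],
  [0,0,-100,0,0,0],
], hand=0)

```text
time_s: 24.5
eef_pos: [0.4935, -0.2105, 0.1498]
ee_rot: [[0.032, 0.999, 0.007], [0.999, -0.032, -0.003], [-0.003, 0.007, -1.0]]
force: [1.2, 0.0, -0.2]
finger_gap: 0.0922
grasp_force: 0.0
```

```bash
python3 pl.py; python3 look.py slider_grip side wrist
```

```text
side plate2 0.95 [array([501. , 141.5]), array([89.6, 94.4]), np.float64(87.6)]
side nest_grip 0.85 [array([500.4, 214.7]), array([18.2, 39.6]), np.float64(87.8)]
scene plate2 0.71 [array([495.6, 141.1]), array([98.9, 98.4]), np.float64(87.5)]
scene nest_grip 0.97 [array([500.9, 213.1]), array([16.9, 39.3]), np.float64(87.7)]
24.8 [ 0.4893 -0.209   0.1445] [-0.06932445 -0.24370013  0.20004175]
side 0.89 [ 487.3 -203.5] [46.3 21.2] 4.1 z 0.1184 in tool mm [ 5.4 -2.  24.5]
wrist 0.97 [ 491.  -205.3] [19.1 49.3] 88.1 z 0.1198 in tool mm [ 3.7  1.7 24.5]
```

View pics/f.png

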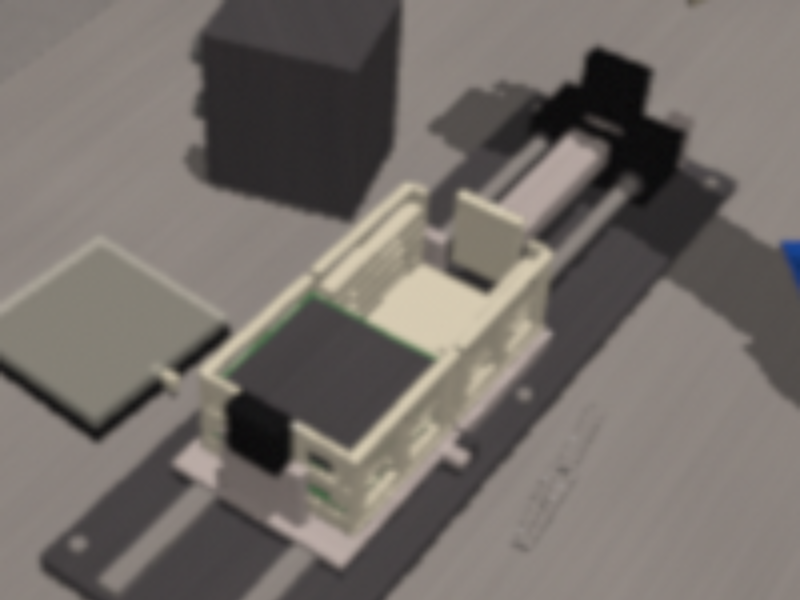

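The full carrier is empty, the glass stands in the docked carrier (about 330,370), and the slider is parked with its grip at (615,90). Handing in.

```bash
python3 -c "
from workcell import bot
print(bot.job_done())"
```

```text
the job is handed in; nothing more can be done
None
```

The job is handed in at about 25 s of the 56 s allowed, with no verdict returned: the empty carrier is docked, the three plates were pushed home at slider travel 0.128 (the push stopped there and the force rose), and the slider is back at its parked end with the gripper clear.

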